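# Snap the empty battery pack into the bench charger

## Robot

A 6-joint arm with a two-finger parallel gripper is mounted at the origin on the work surface. World frame = base frame: x ahead of the robot, y to its left, z up, the work surface at z = 0. Lengths are in m, angles in rad, forces in N, time in s.
With the tool pointing down it reaches from about 0.2 to 0.875 m from the base axis. Payload 3.4 kg.
Tool frame: the origin (TCP) lies at the very end of the fingers, on their centre line; the grasp point (between the pads) lies 19 mm behind it; y points along the fingers, x is the direction in which the jaws open and shut, and the axes are right-handed (so a half turn about y gives the same grasp; the last joint's range is limited). The gripper opens to 94 mm and grips with 3 to 60 N. Pads are 16 mm wide; open, the fingers measure 119 mm over their backs; the gripper's body (75 mm by 177 mm) begins 78 mm behind the grasp point.
Start: joints at [-1.331, 0.276, 1.505, -0, 1.361, -0.121], TCP at [0.203, -0.538, 0.205] pointing down, gripper open.
Joint ranges: [-2.89, 2.89], [-0.75, 2.08], [0.22, 2.7], [-1.18, 4.32], [0.11, 2.71], [-2.7, 2.7]. Speed limits (rad/s): [2.57, 2.57, 3.14, 3.14, 3.14, 3.14].

## Interface

Orientations are given as a 3x3 rotation matrix whose columns are the frame's x, y, z axes.
In Python, from rig import telemetry, optics, env gives the robot as it stands. The module is installed in compiled form; this text tells all that it offers.
- The arm moves only by the shell command python3 -m inch 'ROWS' [FORCE]. ROWS is JSON, a list of rows, each an object with "dp": the shift along the tool's x, y, z in m, a list of three; "rotation": the turn, a rotation vector about the tool's x, y, z in degrees, a list of three; "fingers": the finger opening in m, from 0 to 0.094. In form: [{"dp": [x, y, z], "rotation": [wx, wy, wz], "fingers": fingers}, ...]. A call has 1 to 10 rows; each row shifts and turns the commanded pose from where the row before left it, along the tool's axes as they then stand; what a row does not reach is not made up. A row lasts 1/12 s, in which the tool goes at most 41.7 mm and 7.16 degrees, less where a joint would pass 70% of its speed; a pose out of reach is approached as far as the arm can. A call with a gripper value outside its range is refused whole. The fingers move at their own pace and stop on an object; FORCE is the grip in N (left out, the last holds). Time passes only in rows, so rows that do not move let the fingers close. It gives the time, the measured TCP pose, the force and the opening at its end, in the units of the state.
- telemetry.sense(): the state, without advancing time (a new reading comes with each control period).
- optics.get_image(name): name is "side" or "top"; returns the picture (384x512x3 uint8, red, green, blue); there is no depth.
- optics.camera_model(name): a dict with "fx", "fy", "cx", "cy" (pixels), "k1" (the pictures are not rectified: a ray, as slopes to the right and down, at radius r is drawn at 1 + k1 r^2 times it, then the intrinsics apply), "world_to_cam" (4x4, takes a point from world to camera coordinates). Camera axes: x right, y down, z forward; pixel columns grow to the right and rows downward; lengths in m; the calibration is good to about 2 mm. A picture is of the moment at which its call begins. camera_model takes no time and is no camera call.
- env.job_done(): hands the job in, once; it reports no verdict.
The state is a dict: "time": time; "qpos": joint angles; "joint_vel": joint speeds; "joint_efforts": joint torques, N m; "tcp_pos": TCP position; "eef_rot": TCP orientation; "wrist_force": force on the tool from outside, world axes, zero at the start; "wrist_torque": the same for the moment, N m; "gripper_width": finger opening in m.
Only numpy, scipy, OpenCV 4.12 (cv2) and the standard library are available. Lean on these libraries where they do the work, as an engineer would, in place of code of your own. Each camera call takes 0.05 s, during which the arm holds its last target. There are 200 camera calls.

## Task

Put the empty battery pack, the one with the red top, on charge: set it down in the open front of the charger and slide it along the deck, pushing the orange spring catch aside, until it is fully home and the catch has snapped back behind it. Let go of it there, standing upright, and leave the full pack with the green top where it is.

Things in the scene. Friction and masses are not known exactly. Their poses are not given: they have to be found in the camera images.
- empty_pack_center (a point): Centre of the empty battery pack (loose): upright black block with a red top plate, 80 mm long (x), 46 wide (y), 76 tall (z); this point is 38 mm above its underside. About 0.45 kg, upright on the bench. Either end may go in first. Grip across the 46 mm, no lower than its centre, so the fingertips pass over the charger's low walls.
- full_pack_center (a point): Centre of the full battery pack (loose), which stays where it is: the same black block, 80 x 46 x 76 mm, but with a green top plate.
- seat (a point): Centre of the home place on the slick deck (18 mm above the bench) of a fixed black and navy charger, 130 mm wide; x points in, z up. Open front deck from x=-183 mm; end block 58 mm tall at x=+47. Navy walls 13 mm high at y=+-31 mm, flared from x=-63 to a 110 mm mouth at x=-111. A pack centred at x=-150 is clear of all. Slide it along x to the end block; home, it has play of 14 mm in x, 16 mm in y.
- catch (a joint): Orange spring leaf of the charger, rad: 58 mm long, 13 mm high, left (+y) of the channel on an upright pin at seat x=-97, y=+38 mm. At 0 (rest) its tip stands into the channel at x=-47, y=+7. The sliding pack turns it outward (value grows to 0.2-0.4; takes 5 to 10 N), and it springs back behind the pack's rear end once that is past x=-47.

How it is judged:
On the way:
1. the pack, on the deck, slides in from the front and pushes the catch aside (value of joint catch above 0.1 rad and x of empty_pack_center in the frame of seat between -0.11 and -0.008 m and y of empty_pack_center in the frame of seat between -0.012 and 0.012 m and z of empty_pack_center in the frame of seat below 0.046 m), for 0.05 s.
At the end, for the whole second after the job is handed in: The red-topped pack stands upright (7 degrees) on the charger deck, within 12 mm of its seat lengthwise and sideways, 5 mm in height, 14 degrees in yaw; the catch is back at rest (below 0.08 rad) behind it; the green-topped pack is within 30 mm of where it was (x of empty_pack_center in the frame of seat between -0.012 and 0.012 m and y of empty_pack_center in the frame of seat between -0.012 and 0.012 m and z of empty_pack_center in the frame of seat between 0.033 and 0.043 m and angle between the x axis of empty_pack_center and the x axis of seat, either way round below 0.25 rad and angle between empty_pack_center's own z axis and vertical below 0.12 rad and value of joint catch below 0.08 rad and distance of full_pack_center from where it was at the start of the episode below 0.03 m); the robot touches nothing.
It fails at once if the full pack is knocked or carried away (30 mm) (distance of full_pack_center from where it was at the start of the episode above 0.03 m).
It also fails if it takes over 43 s, if anything falls off the work surface, if the arm or the gripper's body presses on something with over 40 N, if the wrist force passes 120 N, or if a joint passes its speed limit or range.

## Working session

There is one attempt and no reset: what is moved stays moved. The work goes in short steps, Python scripts to look and compute and a shell command to move; the robot and the scene stay as the last step left them, time stands still between calls to the robot, and variables do not carry over. Pictures are saved under pics/ and viewed, about 8 in all and at most 12, crops included, and the job is handed in when it is done.

```bash
mkdir -p pics; cat > h.py <<'E'
import numpy as np, cv2
from rig import telemetry, optics, env
def ray(n,u,v):
    m=optics.camera_model(n); W=np.array(m["world_to_cam"])
    d=np.array([(u-m["cx"])/m["fx"],(v-m["cy"])/m["fy"]]); s=d.copy()
    for _ in range(30): s=d/(1+m["k1"]*(s@s))
    R=W[:3,:3]; return -R.T@W[:3,3], R.T@np.array([*s,1])
def atz(n,u,v,z):
    o,d=ray(n,u,v); return o+d*(z-o[2])/d[2]
def px(n,p):
    m=optics.camera_model(n); W=np.array(m["world_to_cam"]); c=W[:3,:3]@np.array(p)+W[:3,3]
    s=c[:2]/c[2]; s=s*(1+m["k1"]*(s@s)); return s*[m["fx"],m["fy"]]+[m["cx"],m["cy"]]
def snap(n,f,crop=None,k=1):
    im=optics.get_image(n)[:,:,::-1]
    if crop: x0,y0,x1,y1=crop; im=im[y0:y1,x0:x1]
    cv2.imwrite("pics/"+f,cv2.resize(im,None,fx=k,fy=k,interpolation=cv2.INTER_CUBIC))
E
python3 - <<'E'
from h import *
a=optics.get_image("top");b=optics.get_image("side")
cv2.imwrite("pics/top0.png",a[:,:,::-1]);cv2.imwrite("pics/side0.png",b[:,:,::-1])
s=telemetry.sense();print(s["tcp_pos"],s["eef_rot"],s["time"],s["gripper_width"])
for n in("top","side"):print(optics.camera_model(n))
E
```

```text
[ 0.20287235 -0.5374827   0.20470469] [[ 3.53076734e-01 -4.02613518e-04  9.35594280e-01]
 [-9.35592982e-01  1.56892920e-03  3.53076920e-01]
 [-1.61003473e-03 -9.99998688e-01  1.77270017e-04]] 0.1 0.09392289175777807
{'fx': 355.2927132372747, 'fy': 355.2927132372747, 'cx': 258.63584460473265, 'cy': 197.6897079310737, 'k1': -0.029813450880992264, 'world_to_cam': array([[ 0.01649901, -0.99981649,  0.00973513, -0.05647262],
       [-0.99244934, -0.01755942, -0.12139181,  0.56139832],
       [ 0.12154047, -0.00765878, -0.99255693,  0.869189  ],
       [ 0.        ,  0.        ,  0.        ,  1.        ]])}
{'fx': 481.65215213272745, 'fy': 481.65215213272745, 'cx': 255.2041149525435, 'cy': 187.68419780597344, 'k1': -0.044571413325068816, 'world_to_cam': array([[-0.91010827, -0.41436898, -0.00113586,  0.46686317],
       [-0.30578831,  0.67346958, -0.67300241,  0.24621988],
       [ 0.27963629, -0.61215772, -0.73963942,  0.77077494],
       [ 0.        ,  0.        ,  0.        ,  1.        ]])}
```

View pics/top0.png

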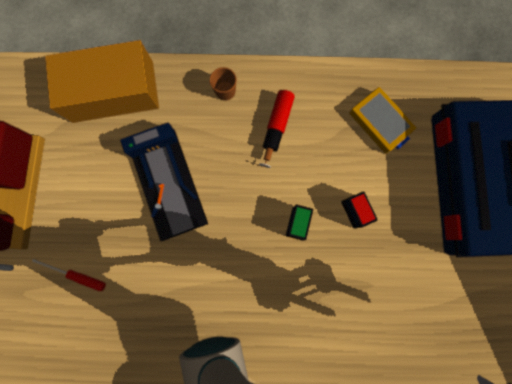

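View pics/side0.png

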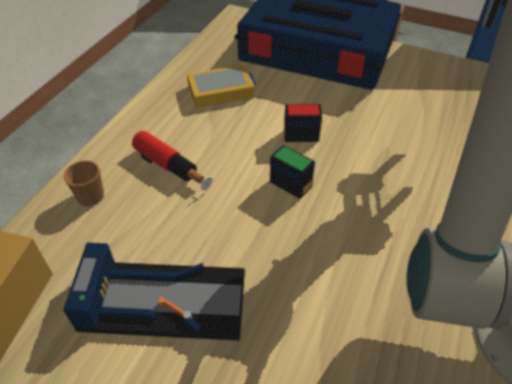

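The top view shows the charger around (165,182), with its end block at the top (148,135) and its mouth at the bottom (185,230). The red pack is at (362,209) and the green one at (300,222). I'll enlarge both areas.

```bash
python3 - <<'E'
import cv2,numpy as np
a=cv2.imread("pics/top0.png");b=cv2.imread("pics/side0.png")
r=lambda im,x0,y0,x1,y1,k:cv2.resize(im[y0:y1,x0:x1],None,fx=k,fy=k,interpolation=cv2.INTER_CUBIC)
A=r(a,110,115,215,245,4.5)  # 472x585
B=r(a,280,180,385,245,3)  # 315x195
C=r(b,255,90,360,205,3) # 315x345
o=np.zeros((600,800,3),np.uint8);o[:585,:A.shape[1]]=A
o[:195,480:480+B.shape[1]]=B;o[205:205+C.shape[0],480:480+C.shape[1]]=C
cv2.imwrite("pics/crop1.png",o)
E
```

```text
(no output)
```

View pics/crop1.png

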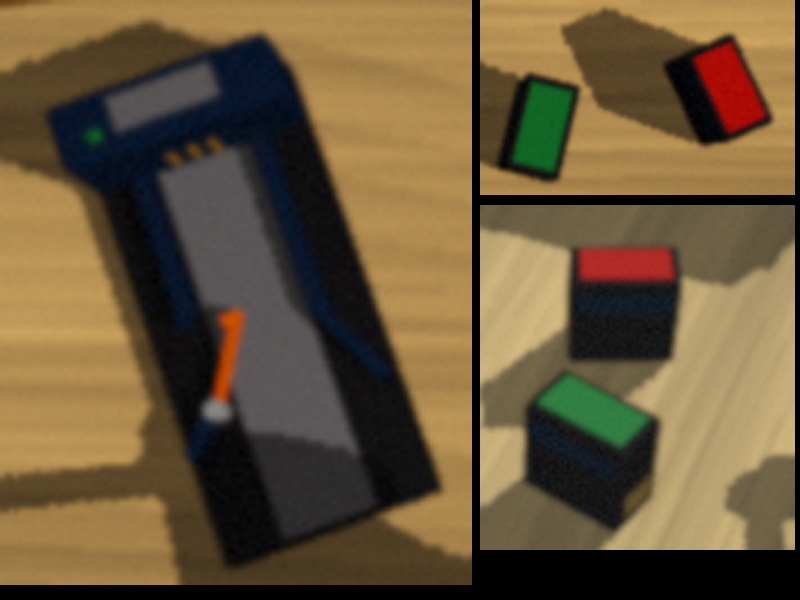

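```bash
cat > fit.py <<'E'
from h import *
from scipy.optimize import least_squares
def T(p,l): c,s=np.cos(p[2]),np.sin(p[2]); return np.array([p[0]+c*l[0]-s*l[1],p[1]+s*l[0]+c*l[1],l[2]])
def fit(n,pts,p0):
    f=lambda p:np.ravel([px(n,T(p,l))-np.array(q) for l,q in pts])
    r=least_squares(f,p0); return r.x,np.abs(r.fun).reshape(-1,2).round(1).tolist()
E
python3 - <<'E'
from fit import *
c=lambda u,v:(110+u/4.5,115+v/4.5)
P=[((-.183,.065,.018),c(232,567)),((-.183,-.065,.018),c(440,490)),((-.097,.038,.031),c(217,408)),((-.047,.007,.031),c(236,312))]
seat,e=fit("top",P,[.5,.15,.3]);print("seat",seat,np.degrees(seat[2]),e)
for l in [(.047,.065,.058),(.047,-.065,.058),(-.063,-.031,.031),(-.111,-.055,.031)]:
    q=px("top",T(seat,l));print(l,(q-[110,115])*4.5)
print("front z0",[(px("top",T(seat,(-.183,y,0)))-[110,115])*4.5 for y in(.065,-.065)])
def rect(f,n,col):
    im=cv2.imread(f).astype(int);b,g,r=im[...,0],im[...,1],im[...,2]
    m=((r>120)&(g<60)&(b<60)) if col=="r" else ((g>70)&(r<70)&(g>b*1.3))
    k,l,st,ce=cv2.connectedComponentsWithStats(m.astype(np.uint8))
    for i in range(1,k):
        x,y=ce[i]; ok=(330<x<390 and 180<y<240 or 280<x<320 and 195<y<245) if n=="top" else (270<x<330 and 95<y<205)
        if st[i,4]>60 and ok:
            pts=np.argwhere(l==i)[:,::-1]
            w=np.array([atz(n,u,v,.076)[:2] for u,v in pts],np.float32)
            R=cv2.minAreaRect(w);print(n,col,st[i,4],"mean",w.mean(0),"rect",R)
for col in "rg":
    rect("pics/top0.png","top",col);rect("pics/side0.png","side",col)
E
```

```text
seat [0.64062184 0.21041913 0.38914439] 22.296331342673565 [[0.9, 0.7], [0.6, 0.6], [0.2, 0.5], [0.5, 0.6]]
(0.047, 0.065, 0.058) [ 72.45815272 183.94342507]
(0.047, -0.065, 0.058) [291.20483263 101.68566016]
(-0.063, -0.031, 0.031) [310.46325187 311.11597393]
(-0.111, -0.055, 0.031) [378.94083636 373.87639371]
front z0 [array([236.12365079, 570.30783148]), array([446.76485654, 488.65018976])]
top r 367 mean [ 0.53483194 -0.30012992] rect ((0.5350484251976013, -0.3000420928001404), (0.06481118500232697, 0.03333667665719986), 25.863807678222656)
side r 316 mean [ 0.53473526 -0.3007514 ] rect ((0.535534143447876, -0.30152416229248047), (0.06661353260278702, 0.03473697602748871), 24.548702239990234)
top g 376 mean [ 0.50059056 -0.1483861 ] rect ((0.5007638335227966, -0.14832423627376556), (0.03335226699709892, 0.06530600041151047), 76.25929260253906)
side g 466 mean [ 0.5009382  -0.14905426] rect ((0.5014022588729858, -0.14982807636260986), (0.03794226422905922, 0.06938574463129044), 76.14140319824219)
```

The fits agree to about 1–2 mm. The red pack is at (0.535,-0.300) with yaw 25°, and both cameras give that. The seat is at (0.641,0.210) with yaw 22.3°. I'll check the seat as an overlay in the side view while I start the approach.

```bash
cat >> fit.py <<'E'
def go(x,y,z,yaw):
    "remaining dp in tool axes AFTER turning, and turn about tool y (deg); yaw = azimuth of tool z"
    s=telemetry.sense();R=np.array(s["eef_rot"]);a=np.degrees(np.arctan2(R[1,2],R[0,2]))
    t=np.radians(yaw);d=np.array([x,y,z])-s["tcp_pos"]
    Q=np.array([[np.sin(t),0,np.cos(t)],[-np.cos(t),0,np.sin(t)],[0,-1,0]])
    print("dp after turn",(Q.T@d).round(4),"turn y",round(a-yaw,2),"t",round(s["time"],2),"tcp",np.round(s["tcp_pos"],4),"tilt",R[2].round(4),"F",np.round(s["wrist_force"],1),"w",round(s["gripper_width"],4))
E
python3 -m inch '[{"dp":[0,0,0],"rotation":[0,-4.6,0],"fingers":0.094},{"dp":[-0.007,0,0.035],"rotation":[0,0,0],"fingers":0.094},{"dp":[-0.007,0,0.035],"rotation":[0,0,0],"fingers":0.094},{"dp":[-0.007,0,0.035],"rotation":[0,0,0],"fingers":0.094},{"dp":[-0.007,0,0.035],"rotation":[0,0,0],"fingers":0.094},{"dp":[-0.007,0,0.035],"rotation":[0,0,0],"fingers":0.094},{"dp":[-0.007,0,0.035],"rotation":[0,0,0],"fingers":0.094},{"dp":[-0.007,0,0.035],"rotation":[0,0,0],"fingers":0.094},{"dp":[-0.007,0,0.035],"rotation":[0,0,0],"fingers":0.094},{"dp":[-0.007,0,0.035],"rotation":[0,0,0],"fingers":0.094}]' 25
python3 - <<'E'
from fit import *
go(.535,-.300,.11,25.3)
im=cv2.resize(cv2.imread("pics/side0.png")[230:350,50:260],None,fx=3.6,fy=3.6,interpolation=cv2.INTER_CUBIC)
s=[.6406,.2104,.3891]
for l in [(-.183,.065,.018),(-.183,-.065,.018),(-.097,.038,.031),(-.047,.007,.031),(-.063,-.031,.031),(-.111,-.055,.031),(.047,.065,.058),(.047,-.065,.058),(-.063,.031,.031)]:
    q=(px("side",T(s,l))-[50,230])*3.6;cv2.circle(im,tuple(int(v) for v in q),4,(0,255,255),1)
cv2.imwrite("pics/ov.png",im)
E
```

```text
time: 0.93
tcp_pos: [0.4619, -0.3451, 0.2051]
eef_rot: [[0.427, -0.001, 0.904], [-0.904, 0.0, 0.427], [-0.001, -1.0, -0.0]]
wrist_force: [-0.4, -0.5, 1.1]
gripper_width: 0.0935
dp after turn [-0.0095  0.0951  0.0853] turn y -0.03 t 0.93 tcp [ 0.4619 -0.3451  0.2051] tilt [-6.e-04 -1.e+00 -4.e-04] F [-0.4 -0.5  1.1] w 0.0935
```

View pics/ov.png

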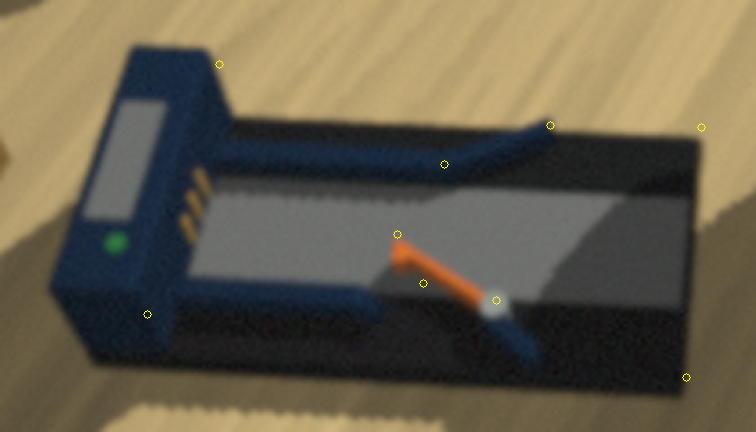

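Pin, tip and walls match in the side view. The base corners and the block corners are off by 3–4 px, so their heights are probably different from what I assumed. I'll fit both views together with those heights left free.

```bash
python3 - <<'E'
from fit import *
c=lambda u,v:(110+u/4.5,115+v/4.5); d=lambda u,v:(50+u/3.6,230+v/3.6)
P=[("top",(-.097,.038,.031),c(217,408)),("top",(-.047,.007,.031),c(236,312)),("top",(-.183,.065,'a'),c(232,567)),("top",(-.183,-.065,'a'),c(440,490)),
("side",(-.097,.038,.031),d(494,300)),("side",(-.047,.007,.031),d(398,238)),("side",(-.183,-.065,'a'),d(700,140)),("side",(.047,-.065,'b'),d(206,50)),("side",(-.111,-.055,.031),d(552,124)),("side",(-.063,-.031,.031),d(448,166)),("top",(-.063,-.031,.031),c(314,312)),("top",(-.111,-.055,.031),c(384,373))]
def f(p):
    r=[]
    for n,l,q in P:
        z={'a':p[3],'b':p[4]}.get(l[2],l[2]); r.append(px(n,T(p,(l[0],l[1],z)))-np.array(q))
    return np.ravel(r)
r=least_squares(f,[.64,.21,.39,.018,.058],loss='soft_l1');print(r.x.round(4),np.degrees(r.x[2]))
print(f(r.x).reshape(-1,2).round(1).tolist())
go(.535,-.300,.11,25.3)
E
```

```text
[0.6406 0.211  0.3917 0.0075 0.0721] 22.441020768514182
[[-0.3, 0.5], [0.3, -0.6], [0.1, 0.7], [1.1, -0.6], [0.7, 0.3], [-0.4, -0.6], [0.4, -0.1], [1.5, -0.3], [-0.5, 0.5], [-1.3, -0.1], [-1.0, -0.2], [-1.3, 0.1]]
dp after turn [-0.0095  0.0951  0.0853] turn y -0.03 t 0.93 tcp [ 0.4619 -0.3451  0.2051] tilt [-6.e-04 -1.e+00 -4.e-04] F [-0.4 -0.5  1.1] w 0.0935
```

```bash
python3 -m inch '[{"dp":[-0.002,0.012,0.017],"rotation":[0,0,0],"fingers":0.094},{"dp":[-0.002,0.012,0.017],"rotation":[0,0,0],"fingers":0.094},{"dp":[-0.002,0.012,0.017],"rotation":[0,0,0],"fingers":0.094},{"dp":[0,0,0],"rotation":[0,0,0],"fingers":0.094},{"dp":[0,0,0],"rotation":[0,0,0],"fingers":0.094}]'
python3 -c "
from fit import *
go(.535,-.300,.11,25.3)"
```

```text
time: 1.35
tcp_pos: [0.5042, -0.3185, 0.1683]
eef_rot: [[0.428, -0.002, 0.904], [-0.904, 0.001, 0.428], [-0.002, -1.0, -0.002]]
wrist_force: [0.0, -0.5, 0.4]
gripper_width: 0.0942
dp after turn [-0.0036  0.0583  0.0358] turn y 0.07 t 1.35 tcp [ 0.5042 -0.3185  0.1683] tilt [-0.0022 -1.     -0.0016] F [ 0.  -0.5  0.4] w 0.0942
```

```bash
python3 -m inch '[{"dp":[-0.0018,0.014,0.018],"rotation":[0,0,0],"fingers":0.094},{"dp":[-0.0018,0.014,0.018],"rotation":[0,0,0],"fingers":0.094},{"dp":[0,0,0],"rotation":[0,0,0],"fingers":0.094},{"dp":[0,0,0],"rotation":[0,0,0],"fingers":0.094},{"dp":[0,0,0],"rotation":[0,0,0],"fingers":0.094}]'
python3 - <<'E'
from fit import *
go(.535,-.300,.03,25.3)
snap("side","pre.png",(220,50,400,230),3)
E
```

```text
time: 1.77
tcp_pos: [0.5349, -0.3018, 0.1424]
eef_rot: [[0.426, 0.0, 0.904], [-0.904, -0.001, 0.426], [0.001, -1.0, -0.0]]
wrist_force: [-0.3, -0.1, -0.3]
gripper_width: 0.094
dp after turn [-0.0016  0.1124  0.0009] turn y -0.06 t 1.77 tcp [ 0.5349 -0.3018  0.1424] tilt [ 1.2e-03 -1.0e+00 -5.0e-04] F [-0.3 -0.1 -0.3] w 0.094
```

View pics/pre.png

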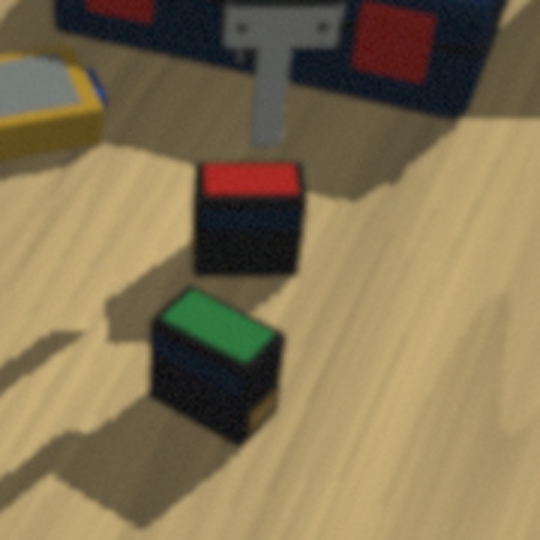

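The view shows the near finger above the red pack's top, the toolbox clear of the gripper, and the green pack at its own spot. Next I descend and grip.

```bash
python3 -m inch '[{"dp":[-0.0015,0.022,0.0005],"rotation":[0,0,0],"fingers":0.094},{"dp":[0,0.025,0],"rotation":[0,0,0],"fingers":0.094},{"dp":[0,0.025,0],"rotation":[0,0,0],"fingers":0.094},{"dp":[0,0.022,0],"rotation":[0,0,0],"fingers":0.094},{"dp":[0,0.017,0],"rotation":[0,0,0],"fingers":0.094},{"dp":[0,0,0],"rotation":[0,0,0],"fingers":0.094},{"dp":[0,0,0],"rotation":[0,0,0],"fingers":0.094}]' 25
python3 -c "
from fit import *
go(.535,-.300,.03,25.3)"
```

```text
time: 2.4
tcp_pos: [0.5347, -0.2998, 0.0308]
eef_rot: [[0.426, -0.001, 0.905], [-0.905, 0.0, 0.426], [-0.0, -1.0, -0.001]]
wrist_force: [0.9, -0.1, 0.8]
gripper_width: 0.0939
dp after turn [0.0003 0.0008 0.0002] turn y -0.08 t 2.4 tcp [ 0.5347 -0.2998  0.0308] tilt [-3.e-04 -1.e+00 -5.e-04] F [ 0.9 -0.1  0.8] w 0.0939
```

```bash
python3 -m inch '[{"dp":[0,0,0],"rotation":[0,0,0],"fingers":0.06},{"dp":[0,0,0],"rotation":[0,0,0],"fingers":0.05},{"dp":[0,0,0],"rotation":[0,0,0],"fingers":0.03},{"dp":[0,0,0],"rotation":[0,0,0],"fingers":0.03},{"dp":[0,0,0],"rotation":[0,0,0],"fingers":0.03},{"dp":[0,0,0],"rotation":[0,0,0],"fingers":0.03},{"dp":[0,0,0],"rotation":[0,0,0],"fingers":0.03},{"dp":[0,0,0],"rotation":[0,0,0],"fingers":0.03}]' 30
python3 -c "
from fit import *
go(.502,.1539,.16,22.4)"
```

```text
time: 3.07
tcp_pos: [0.5354, -0.2992, 0.0306]
eef_rot: [[0.427, 0.0, 0.904], [-0.904, -0.0, 0.427], [0.0, -1.0, 0.0]]
wrist_force: [0.4, -0.6, 0.0]
gripper_width: 0.0457
dp after turn [-0.4316 -0.1294  0.1417] turn y 2.88 t 3.07 tcp [ 0.5354 -0.2992  0.0306] tilt [ 3.e-04 -1.e+00  1.e-04] F [ 0.4 -0.6  0. ] w 0.0457
```

```bash
python3 -m inch '[{"dp":[0,-0.015,0],"rotation":[0,0,0],"fingers":0.03},{"dp":[0,-0.025,0],"rotation":[0,0,0],"fingers":0.03},{"dp":[0,-0.03,0],"rotation":[0,0,0],"fingers":0.03},{"dp":[0,-0.03,0],"rotation":[0,0,0],"fingers":0.03},{"dp":[0,-0.03,0],"rotation":[0,0,0],"fingers":0.03},{"dp":[0,0,0],"rotation":[0,2.9,0],"fingers":0.03},{"dp":[-0.015,0,0.005],"rotation":[0,0,0],"fingers":0.03},{"dp":[-0.025,0,0.008],"rotation":[0,0,0],"fingers":0.03},{"dp":[-0.03,0,0.01],"rotation":[0,0,0],"fingers":0.03},{"dp":[-0.03,0,0.01],"rotation":[0,0,0],"fingers":0.03}]' 30
python3 -c "
from fit import *
go(.502,.1539,.16,22.4)"
```

```text
time: 3.9
tcp_pos: [0.526, -0.192, 0.1585]
eef_rot: [[0.38, -0.004, 0.925], [-0.925, 0.003, 0.38], [-0.004, -1.0, -0.003]]
wrist_force: [-0.7, 0.5, -4.0]
gripper_width: 0.0457
dp after turn [-0.3289 -0.0015  0.1096] turn y -0.07 t 3.9 tcp [ 0.526  -0.192   0.1585] tilt [-0.0038 -1.     -0.0026] F [-0.7  0.5 -4. ] w 0.0457
```

```bash
python3 -m inch '[{"dp":[-0.034,0,0.0115],"rotation":[0,0,0],"fingers":0.03},{"dp":[-0.034,0,0.0115],"rotation":[0,0,0],"fingers":0.03},{"dp":[-0.034,0,0.0115],"rotation":[0,0,0],"fingers":0.03},{"dp":[-0.034,0,0.0115],"rotation":[0,0,0],"fingers":0.03},{"dp":[-0.034,0,0.0115],"rotation":[0,0,0],"fingers":0.03},{"dp":[-0.034,0,0.0115],"rotation":[0,0,0],"fingers":0.03},{"dp":[-0.034,0,0.0115],"rotation":[0,0,0],"fingers":0.03},{"dp":[-0.034,0,0.0115],"rotation":[0,0,0],"fingers":0.03},{"dp":[-0.025,0,0.0085],"rotation":[0,0,0],"fingers":0.03},{"dp":[-0.012,0,0.004],"rotation":[0,0,0],"fingers":0.03}]' 30
python3 -m inch '[{"dp":[0,0,0],"rotation":[0,0,0],"fingers":0.03},{"dp":[0,0,0],"rotation":[0,0,0],"fingers":0.03}]'
python3 -c "
from fit import *
go(.502,.1539,.052,22.4)"
```

```text
time: 4.73
tcp_pos: [0.5042, 0.1351, 0.1589]
eef_rot: [[0.384, -0.004, 0.923], [-0.923, 0.002, 0.384], [-0.003, -1.0, -0.003]]
wrist_force: [0.3, -0.3, -4.3]
gripper_width: 0.046
time: 4.9
tcp_pos: [0.5057, 0.1313, 0.1594]
eef_rot: [[0.383, -0.002, 0.924], [-0.924, -0.002, 0.383], [0.001, -1.0, -0.003]]
wrist_force: [-0.8, 0.4, -4.0]
gripper_width: 0.0457
dp after turn [-0.0223  0.1074  0.0052] turn y 0.1 t 4.9 tcp [0.5057 0.1313 0.1594] tilt [ 5.0e-04 -1.0e+00 -2.8e-03] F [-0.8  0.4 -4. ] w 0.0457
```

```bash
python3 -m inch '[{"dp":[-0.0223,0,0.0052],"rotation":[0,0,0],"fingers":0.03},{"dp":[0,0.015,0],"rotation":[0,0,0],"fingers":0.03},{"dp":[0,0.02,0],"rotation":[0,0,0],"fingers":0.03},{"dp":[0,0.02,0],"rotation":[0,0,0],"fingers":0.03},{"dp":[0,0.02,0],"rotation":[0,0,0],"fingers":0.03},{"dp":[0,0.015,0],"rotation":[0,0,0],"fingers":0.03},{"dp":[0,0.008,0],"rotation":[0,0,0],"fingers":0.03},{"dp":[0,0,0],"rotation":[0,0,0],"fingers":0.03},{"dp":[0,0,0],"rotation":[0,0,0],"fingers":0.03}]' 30
python3 - <<'E'
from fit import *
go(.502,.1539,.049,22.4)
a=optics.get_image("top")[110:260,100:250,::-1];b=optics.get_image("side")[200:350,40:260,::-1]
k=lambda i,s:cv2.resize(i,None,fx=s,fy=s,interpolation=cv2.INTER_CUBIC)
A=k(a,2.2);B=k(b,2.1);o=np.zeros((340,800,3),np.uint8);o[:330,:330]=A;o[:315,335:797]=B;cv2.imwrite("pics/m.png",o)
E
```

```text
time: 5.65
tcp_pos: [0.5033, 0.1529, 0.0623]
eef_rot: [[0.38, -0.001, 0.925], [-0.925, -0.001, 0.38], [0.0, -1.0, -0.001]]
wrist_force: [-0.1, 0.4, -3.5]
gripper_width: 0.046
dp after turn [-0.0014  0.0133 -0.0009] turn y -0.1 t 5.65 tcp [0.5033 0.1529 0.0623] tilt [ 3.e-04 -1.e+00 -8.e-04] F [-0.1  0.4 -3.5] w 0.046
```

View pics/m.png

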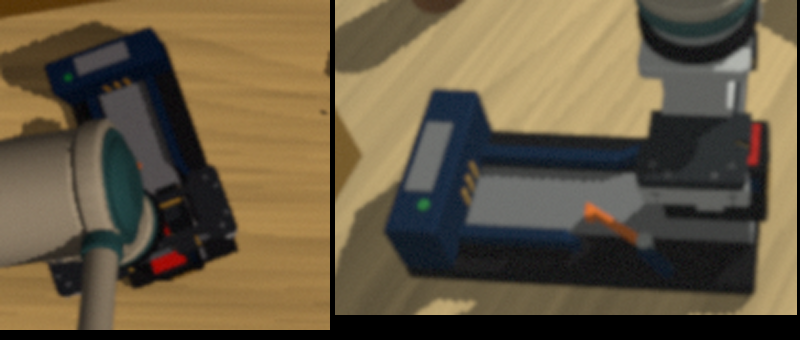

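The pack hovers over the front deck, in line with the channel, and the catch is ahead of it at rest. Next I lower it to the deck.

```bash
python3 -m inch '[{"dp":[-0.001,0.006,0],"rotation":[0,0,0],"fingers":0.03},{"dp":[0,0.004,0],"rotation":[0,0,0],"fingers":0.03},{"dp":[0,0.0025,0],"rotation":[0,0,0],"fingers":0.03},{"dp":[0,0,0],"rotation":[0,0,0],"fingers":0.03},{"dp":[0,0,0],"rotation":[0,0,0],"fingers":0.03}]' 30
python3 -c "
from fit import *
go(.6406,.211,.0488,22.4)"
```

```text
time: 6.17
tcp_pos: [0.5026, 0.155, 0.0498]
eef_rot: [[0.381, -0.0, 0.925], [-0.925, -0.0, 0.381], [0.0, -1.0, -0.0]]
wrist_force: [-0.2, -0.2, -4.2]
gripper_width: 0.0457
dp after turn [0.0008 0.001  0.149 ] turn y -0.01 t 6.17 tcp [0.5026 0.155  0.0498] tilt [ 0.e+00 -1.e+00 -4.e-04] F [-0.2 -0.2 -4.2] w 0.0457
```

```bash
python3 -m inch '[{"dp":[0.0005,0.001,0],"rotation":[0,0,0],"fingers":0.03},{"dp":[0,0.001,0],"rotation":[0,0,0],"fingers":0.03},{"dp":[0,0,0],"rotation":[0,0,0],"fingers":0.03},{"dp":[0,0,0],"rotation":[0,0,0],"fingers":0.03}]' 30
python3 -c "
from fit import *
go(.6406,.211,.0488,22.4)"
```

```text
time: 6.5
tcp_pos: [0.5033, 0.1545, 0.0485]
eef_rot: [[0.381, 0.001, 0.925], [-0.925, 0.0, 0.381], [0.0, -1.0, 0.001]]
wrist_force: [-0.7, 0.5, 0.8]
gripper_width: 0.046
dp after turn [ 0.     -0.0003  0.1484] turn y -0.02 t 6.5 tcp [0.5033 0.1545 0.0485] tilt [ 4.e-04 -1.e+00  9.e-04] F [-0.7  0.5  0.8] w 0.046
```

The deck is carrying the weight, since the wrist force went from -4.2 to +0.8 N. I'll slide it in, in steps.

```bash
python3 -m inch '[{"dp":[0,0,0.009],"rotation":[0,0,0],"fingers":0.03},{"dp":[0,0,0.009],"rotation":[0,0,0],"fingers":0.03},{"dp":[0,0,0.009],"rotation":[0,0,0],"fingers":0.03},{"dp":[0,0,0.009],"rotation":[0,0,0],"fingers":0.03},{"dp":[0,0,0.009],"rotation":[0,0,0],"fingers":0.03},{"dp":[0,0,0.009],"rotation":[0,0,0],"fingers":0.03},{"dp":[0,0,0.009],"rotation":[0,0,0],"fingers":0.03},{"dp":[0,0,0.009],"rotation":[0,0,0],"fingers":0.03},{"dp":[0,0,0],"rotation":[0,0,0],"fingers":0.03},{"dp":[0,0,0],"rotation":[0,0,0],"fingers":0.03}]' 40
python3 -c "
from fit import *
go(.6406,.211,.0488,22.4)"
```

```text
time: 7.33
tcp_pos: [0.5725, 0.1812, 0.0487]
eef_rot: [[0.381, 0.005, 0.925], [-0.925, -0.001, 0.381], [0.003, -1.0, 0.004]]
wrist_force: [2.4, -4.5, 4.2]
gripper_width: 0.0457
dp after turn [-0.0016 -0.0001  0.0743] turn y -0.0 t 7.33 tcp [0.5725 0.1812 0.0487] tilt [ 0.0031 -1.      0.004 ] F [ 2.4 -4.5  4.2] w 0.0457
```

```bash
python3 -m inch '[{"dp":[-0.001,0,0.007],"rotation":[0,0,0],"fingers":0.03},{"dp":[0,0,0.008],"rotation":[0,0,0],"fingers":0.03},{"dp":[0,0,0.008],"rotation":[0,0,0],"fingers":0.03},{"dp":[0,0,0.008],"rotation":[0,0,0],"fingers":0.03},{"dp":[0,0,0.008],"rotation":[0,0,0],"fingers":0.03},{"dp":[0,0,0.008],"rotation":[0,0,0],"fingers":0.03},{"dp":[0,0,0.008],"rotation":[0,0,0],"fingers":0.03},{"dp":[0,0,0.008],"rotation":[0,0,0],"fingers":0.03},{"dp":[0,0,0],"rotation":[0,0,0],"fingers":0.03},{"dp":[0,0,0],"rotation":[0,0,0],"fingers":0.03}]' 40
python3 -c "
from fit import *
go(.6406,.211,.0488,22.4)"
```

```text
time: 8.17
tcp_pos: [0.629, 0.2061, 0.0486]
eef_rot: [[0.382, 0.003, 0.924], [-0.924, -0.001, 0.382], [0.002, -1.0, 0.002]]
wrist_force: [1.2, -3.2, 5.1]
gripper_width: 0.0461
dp after turn [-0.0001 -0.0002  0.0126] turn y 0.03 t 8.17 tcp [0.629  0.2061 0.0486] tilt [ 0.0022 -1.      0.0022] F [ 1.2 -3.2  5.1] w 0.0461
```

```bash
python3 -m inch '[{"dp":[0,0,0.004],"rotation":[0,0,0],"fingers":0.03},{"dp":[0,0,0.004],"rotation":[0,0,0],"fingers":0.03},{"dp":[0,0,0.004],"rotation":[0,0,0],"fingers":0.03},{"dp":[0,0,0.003],"rotation":[0,0,0],"fingers":0.03},{"dp":[0,0,0.002],"rotation":[0,0,0],"fingers":0.03},{"dp":[0,0,0],"rotation":[0,0,0],"fingers":0.03},{"dp":[0,0,0],"rotation":[0,0,0],"fingers":0.03}]' 40
python3 - <<'E'
from fit import *
go(.6406,.211,.0488,22.4)
snap("side","home.png",(60,200,250,350),4)
E
```

```text
time: 8.75
tcp_pos: [0.6431, 0.2132, 0.0485]
eef_rot: [[0.381, 0.0, 0.925], [-0.925, -0.0, 0.381], [0.0, -1.0, 0.0]]
wrist_force: [-1.4, -2.9, 6.4]
gripper_width: 0.0459
dp after turn [ 0.001  -0.0003 -0.0032] turn y -0.03 t 8.75 tcp [0.6431 0.2132 0.0485] tilt [ 1.e-04 -1.e+00  2.e-04] F [-1.4 -2.9  6.4] w 0.0459
```

View pics/home.png

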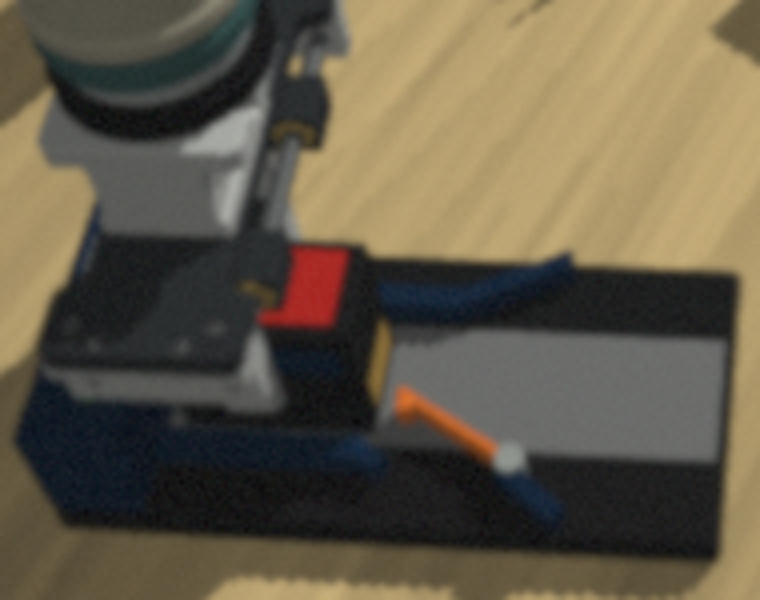

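The catch has sprung back behind the pack: its tip is at about (403,393) in the crop, where it was at rest, with a gap to the pack's rear face. Now I release and lift straight up.

```bash
python3 -m inch '[{"dp":[0,-0.0005,0],"rotation":[0,0,0],"fingers":0.06},{"dp":[0,0,0],"rotation":[0,0,0],"fingers":0.07},{"dp":[0,0,0],"rotation":[0,0,0],"fingers":0.075},{"dp":[0,0,0],"rotation":[0,0,0],"fingers":0.075},{"dp":[0,0,0],"rotation":[0,0,0],"fingers":0.075},{"dp":[0,0,0],"rotation":[0,0,0],"fingers":0.075}]'
python3 -m inch '[{"dp":[0,-0.015,0],"rotation":[0,0,0],"fingers":0.075},{"dp":[0,-0.025,0],"rotation":[0,0,0],"fingers":0.075},{"dp":[0,-0.03,0],"rotation":[0,0,0],"fingers":0.075},{"dp":[0,-0.03,0],"rotation":[0,0,0],"fingers":0.075},{"dp":[0,-0.03,-0.02],"rotation":[0,0,0],"fingers":0.075},{"dp":[0,-0.03,-0.035],"rotation":[0,0,0],"fingers":0.075},{"dp":[0,0,-0.035],"rotation":[0,0,0],"fingers":0.075},{"dp":[0,0,-0.035],"rotation":[0,0,0],"fingers":0.075},{"dp":[0,0,-0.035],"rotation":[0,0,0],"fingers":0.075},{"dp":[0,0,0],"rotation":[0,0,0],"fingers":0.075}]'
python3 - <<'E'
from fit import *
go(.6406,.211,.0488,22.4)
b=optics.get_image("side");a=optics.get_image("top")
for n,im in(("side",b),("top",a)):
    r,g,bl=[im[...,i].astype(int) for i in range(3)]
    for col,m in(("r",(r>110)&(g<60)&(bl<60)),("g",(g>70)&(r<70)&(g>bl*1.3))):
        k,l,st,ce=cv2.connectedComponentsWithStats(m.astype(np.uint8))
        for i in range(1,k):
            if st[i,4]>100:
                w=np.array([atz(n,u,v,.094 if col=="r" else .076)[:2] for v,u in np.argwhere(l==i)],np.float32)
                R=cv2.minAreaRect(w)
                if .045<max(R[1])<.09: print(n,col,st[i,4],w.mean(0).round(4),R)
k=lambda i,s:cv2.resize(i,None,fx=s,fy=s,interpolation=cv2.INTER_CUBIC)
o=np.zeros((460,800,3),np.uint8);o[:450,:450]=k(a[110:260,100:250,::-1],3);B=k(b[220:350,60:260,::-1],1.74);o[:B.shape[0],452:452+B.shape[1]]=B[:,:348];cv2.imwrite("pics/end.png",o)
E
```

```text
time: 9.3
tcp_pos: [0.643, 0.2134, 0.0482]
eef_rot: [[0.381, -0.0, 0.925], [-0.925, 0.0, 0.381], [-0.0, -1.0, -0.0]]
wrist_force: [0.5, 0.6, -0.2]
gripper_width: 0.075
time: 10.13
tcp_pos: [0.4907, 0.1517, 0.2055]
eef_rot: [[0.38, -0.006, 0.925], [-0.925, -0.002, 0.38], [-0.001, -1.0, -0.007]]
wrist_force: [-0.8, 0.6, 0.5]
gripper_width: 0.0749
dp after turn [0.0023 0.1567 0.1612] turn y -0.04 t 10.13 tcp [0.4907 0.1517 0.2055] tilt [-9.0e-04 -1.0e+00 -6.6e-03] F [-0.8  0.6  0.5] w 0.0749
side r 825 [0.6426 0.2126] ((0.642911970615387, 0.21234358847141266), (0.06743796914815903, 0.035786062479019165), 21.643098831176758)
side g 440 [ 0.5004 -0.148 ] ((0.501675546169281, -0.1478431522846222), (0.035018190741539, 0.06935425102710724), 77.42524719238281)
top r 370 [0.6426 0.2129] ((0.6428513526916504, 0.21283140778541565), (0.0653093010187149, 0.03328345715999603), 21.169851303100586)
top r 214 [0.3582 0.3675] ((0.3582909405231476, 0.36751875281333923), (0.06784042716026306, 0.017931710928678513), 71.5748519897461)Traceback (most recent call last):
  File "<stdin>", line 10, in <module>
  File "h.py", line 9, in atz
    o,d=ray(n,u,v); return o+d*(z-o[2])/d[2]
        ~~~^^^^^^^
  File "h.py", line 4, in ray
    m=optics.camera_model(n); W=np.array(m["world_to_cam"])
ValueError: time passes only in moves, steps and waits
```

```bash
python3 -c "
from h import *
snap('side','end.png',(60,200,250,350),4)"
```

```text
(no output)
```

View pics/end.png

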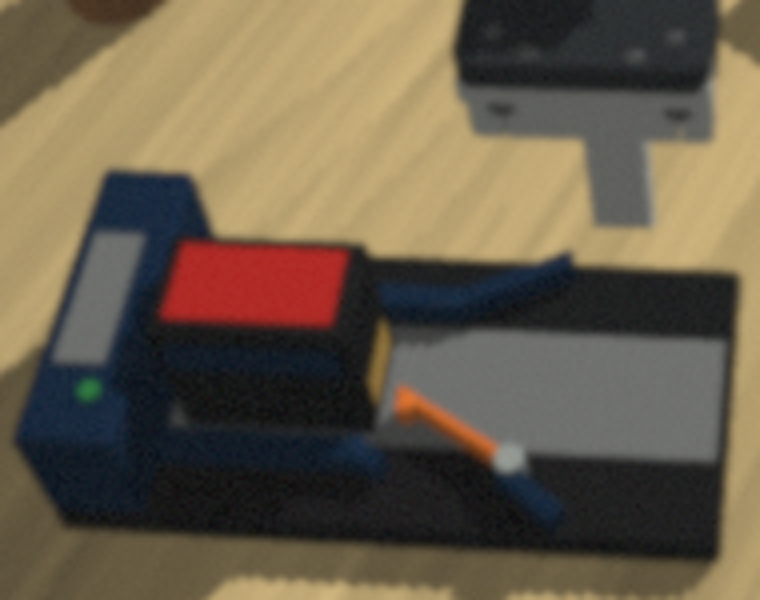

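The pack stands upright in the charger and the gripper is well clear. The catch is at rest behind it, with its tip at (403,393) and its pin at (508,458).

```bash
python3 -c "
from rig import env
print(env.job_done())"
```

```text
the job is handed in; nothing more can be done
None
```

The red-topped pack is on charge: I set it on the open front deck, slid it in past the catch, released it and backed the gripper clear. The job was handed in at about 10 s of the 43 s allowed, and it reports no verdict.

**Last checks that passed:**
- **Pack position:** both cameras put it at about (0.643, 0.213), roughly +3 mm lengthwise and +1 mm sideways from the fitted seat. It stands upright, with yaw within about 1° of the seat's.
- **Catch:** in the final picture it looks back at its rest angle behind the pack. While the pack was sliding past, the catch pushed sideways on it with about 5 N. I never had a direct reading of its angle.
- **Green pack:** the side camera shows it within about 1 mm of where it started.
- **Gripper:** it is clear of everything, and the wrist force is about zero.

**Checks that failed or disagreed:**
- **Charger heights:** the base edge and end-block heights I first assumed did not match the side view. The final fit left them free (about 8 mm and 72 mm, against 18 mm and 58 mm assumed), and the seat position hardly changed.
- **Top-camera check of the green pack:** my final script stopped with an error before it finished, so that position comes from the side camera only.

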